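# Clear the bench after a digestion run

## Robot

A 6-joint arm with a two-finger parallel gripper is mounted at the origin on the work surface. World frame = base frame: x ahead of the robot, y to its left, z up, the work surface at z = 0. Lengths are in m, angles in rad, forces in N, time in s.
With the tool pointing down it reaches from about 0.425 to 0.95 m from the base axis. Payload 14.7 kg.
Tool frame: the origin (TCP) lies on the front face of the gripper's body, between the roots of the fingers; the fingertips stand 73 mm ahead of it and the grasp point (between the pads) lies manip.grip_depth ahead of it (manip.grip_depth is the distance from the TCP to the grasp point, in m); z points along the fingers, y is the line along which they close (so a half turn about z gives the same grasp; the last joint's range is limited). The gripper opens to 85 mm and grips with 20 to 120 N. Pads are 22 mm wide; open, the fingers measure 114 mm over their backs; the gripper's body (76 mm by 85 mm) begins 54 mm behind the grasp point. The pads swing forward as they close: fully open they stand 13 mm farther back than shut.
Start: joints at [1.279, 0.48, 1.596, -0, 1.065, -0.047], TCP at [0.158, 0.631, 0.304] pointing down, gripper open.
Joint ranges: [-2.75, 2.75], [-0.82, 2.05], [0.23, 2.67], [-1.56, 4.7], [0.09, 2.69], [-2.92, 2.92]. Speed limits (rad/s): [1.89, 1.89, 2.39, 3.01, 3.01, 3.01].

## Interface

Orientations are given as [roll, pitch, yaw] about the fixed x, y, z axes, in that order (R = Rz(yaw) Ry(pitch) Rx(roll)).
In Python, from bench import status, optics, manip gives the robot as it stands.
- The arm moves only by the tool servo_tool, never from a script. Its argument "motion" is a list that holds one entry, the list of rows, each a list of 7 numbers: the turn, a rotation vector about the tool's x, y, z in normalised numbers (1 is pi rad), then the shift along the tool's x, y, z in normalised numbers (1 is 60 cm), then the opening, from -1 (shut) to 1 (fully open). A call has 1 to 10 rows; each row is the pose to reach, as a shift and turn from the pose commanded when the call began, along the tool's axes at that moment; what a row does not reach only later rows make up. A row lasts 1/12 s, in which the tool goes at most 41.7 mm and 7.16 degrees, less where a joint would pass 70% of its speed; a pose out of reach is approached as far as the arm can. Shift and turn numbers lie between -1 and 1, and a call with a number outside is refused. A call with a gripper value outside its range is refused whole. The fingers move at their own pace and stop on an object; "squeeze" is the grip in N (left out, the last holds). Time passes only in rows, so rows that repeat a pose let the fingers close. It gives the time, the measured TCP pose, the force, the opening and the grip force at its end, in the units of the state.
- status.state(): the state, without advancing time (a new reading comes with each control period).
- optics.read_camera(name): name is "side" or "top"; returns a dict with "color" (480x640x3 uint8, red, green, blue), "camera_matrix" (3x3 intrinsics, pixels), "rvec" (rotation vector, rad) and "tvec" (3), from world to camera coordinates, as OpenCV has them. Camera axes: x right, y down, z forward; pixel columns grow to the right and rows downward; lengths in m; the calibration is good to about 2 mm. A picture is of the moment at which its call begins. There is no depth.
- manip.hand_in(): hands the job in; it is judged then, once.
The state is a dict: "clock": time; "joint_positions": joint angles; "qvel": joint speeds; "effort": joint torques, N m; "tcp_pos": TCP position; "ee_rot": TCP orientation; "wrist_force": force on the tool from outside, world axes, zero at the start; "moment": the same for the moment, N m; "opening": opening from 0.0 (shut) to 1.0 (fully open); "grip_force": force on a finger pad.
Only numpy, scipy, OpenCV 4.12 (cv2) and the standard library are available. Lean on these libraries where they do the work, as an engineer would, in place of code of your own. Each camera call takes 0.05 s, during which the arm holds its last target. There are 200 camera calls.

## Task

Clear the bench after the digestion run: stand both amber vials, the one in the dry-block heater and the one on the bench, in the aluminium cooling rack, one to a bay, put both red-capped bottles in the red spill tray and the blue-capped bottle in the blue one. Keep everything upright, set it down rather than drop it, and leave the green-capped bottle where it stands.

Things in the scene. Friction and masses are not known exactly. Their poses are not given: they have to be found in the camera images.
- vial_heater: amber-brown glass vial with a paper label, 28 mm in diameter, 95 mm tall, its top 15 mm a white screw cap 26 mm in diameter; about 60 g; origin at the centre of its underside, z up. At the start it stands in a heater well, underside 35 mm above the bench, its top 40 mm above the metal block; lift it 55 mm straight up to free it.
- vial_bench: amber-brown glass vial with a paper label, 28 mm in diameter, 95 mm tall, its top 15 mm a white screw cap 26 mm in diameter; about 60 g; origin at the centre of its underside, z up. At the start it stands on the bench.
- red_bottle_a: white plastic reagent bottle with a red cap: body 42 mm in diameter up to 54 mm, cap 38 mm in diameter from 60 to 84 mm (the top); about 90 g; stands on the bench; origin at the centre of its underside, z up. Belongs in the red tray.
- red_bottle_b: white plastic reagent bottle with a red cap: body 42 mm in diameter up to 54 mm, cap 38 mm in diameter from 60 to 84 mm (the top); about 90 g; stands on the bench; origin at the centre of its underside, z up. Belongs in the red tray, beside the other one.
- blue_bottle: white plastic reagent bottle with a blue cap: body 42 mm in diameter up to 54 mm, cap 38 mm in diameter from 60 to 84 mm (the top); about 90 g; stands on the bench; origin at the centre of its underside, z up. Belongs in the blue tray.
- green_bottle: white plastic reagent bottle with a green cap: body 42 mm in diameter up to 54 mm, cap 38 mm in diameter from 60 to 84 mm (the top); about 90 g; stands on the bench; origin at the centre of its underside, z up. Still in use: stays where it is.
- cooling_rack: bare aluminium open box with slotted sides, fixed to the bench, outside 108 mm (its x) by 56 mm (its y), walls 40 mm high and 4 mm thick, floor 4 mm thick; a cross wall parts it into two bays, 48 mm square, centred at x = -26 and +26 mm, y = 0; each takes one vial. Origin at the centre of its underside, z up.
- red_tray: red open plastic spill tray, fixed to the bench, outside 140 mm (its x) by 90 mm (its y), walls 30 mm high and 4 mm thick, floor 4 mm thick, no dividers; origin at the centre of its underside, z up. Both red-capped bottles fit, for instance at x = -33 and +33 mm, y = 0.
- blue_tray: blue open plastic spill tray, fixed to the bench, outside 140 mm (its x) by 90 mm (its y), walls 30 mm high and 4 mm thick, floor 4 mm thick, no dividers; origin at the centre of its underside, z up. 
- heater: dry-block heater, fixed, pale housing from -85 to +72 mm in its x (panel at -x), 124 mm wide in y; square metal block 84 mm wide, its top (the highest part) 90 mm above the bench, with four round wells 31 mm in diameter, 55 mm deep at x, y = +-20 mm; the vial is in the one at x = -20, y = +20 mm. Origin under the block centre at bench level, z up.

How it is judged:
By the outcome, as a careful person would: the job done as asked, in the order asked, and still so for the second after the job is handed in, with the robot touching nothing.
It also fails if it takes over 120 s, if anything falls off the work surface, if the arm or the gripper's body presses on something with over 40 N, if the wrist force passes 120 N, or if a joint passes its speed limit or range.

## Working session

There is one attempt and no reset: what is moved stays moved. The work goes in short steps, Python scripts to look and compute and a tool call to move; the robot and the scene stay as the last step left them, time stands still between calls to the robot, and variables do not carry over. Pictures are saved under pics/ and viewed, at most 14 in all, crops included, and the job is handed in when it is done.

Besides the shell and the picture viewer there is one more tool, called by a JSON object that holds its "fn" and its "kwargs". servo_tool: Moves the arm, as the interface text tells. Its arguments: {"type":"object","properties":{"motion":{"type":"array","items":{"type":"array","items":{"type":"array","items":{"type":"number"}}}},"squeeze":{"type":"number"}},"required":["motion"]}

```bash
mkdir -p pics; ls; python3 - <<'E'
from bench import status, optics, manip
import cv2
print(manip.grip_depth, status.state())
for n in("side","top"):
    c=optics.read_camera(n); cv2.imwrite(f"pics/{n}0.png",c["color"][:,:,::-1]); print(n,c["camera_matrix"],c["rvec"],c["tvec"])
E
```

```text
pics
0.0539 {'clock': 0.0, 'joint_positions': array([ 1.27938745e+00,  4.80840800e-01,  1.59686250e+00,  3.50643879e-07,
        1.06512143e+00, -4.65935406e-02]), 'qvel': array([ 0.00029409,  0.00071383, -0.00083981,  0.00019003,  0.00111231,
        0.00052733]), 'effort': array([-1.03216731e-03, -9.50664639e+01, -4.30166852e+01, -2.69906423e-04,
        1.28549259e-02,  4.35802144e-05]), 'tcp_pos': array([0.15742681, 0.63031165, 0.30327077]), 'ee_rot': array([-3.14036193e+00, -5.76921748e-05,  2.89677711e+00]), 'wrist_force': array([ 0.13440744, -0.90887096, -0.06990679]), 'moment': array([0.01341391, 0.01312333, 0.04723894]), 'grip_force': 0.0, 'opening': 1.001568890572407}
side [[565.17994552   0.         317.91359328]
 [  0.         565.17994552 240.94109098]
 [  0.           0.           1.        ]] [ 0.33944797 -2.84745571  1.05426772] [0.48925228 0.13889576 1.15906483]
top [[536.08838248   0.         326.05667741]
 [  0.         536.08838248 236.71032171]
 [  0.           0.           1.        ]] [ 2.18956428 -2.02601864  0.2139433 ] [-0.01971109  0.5196101   1.11212671]
```

View pics/side0.png

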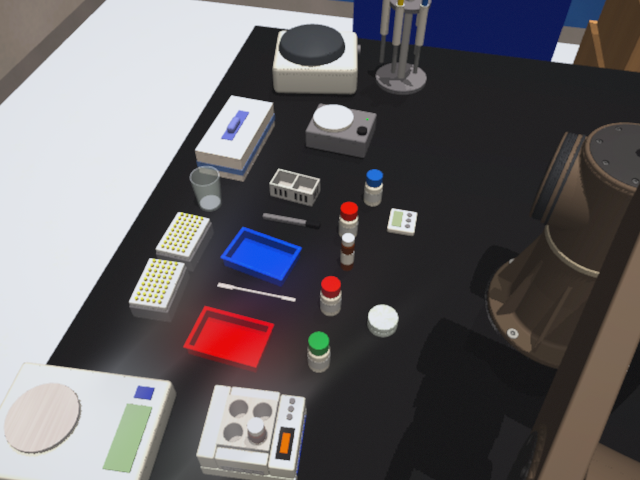

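View pics/top0.png

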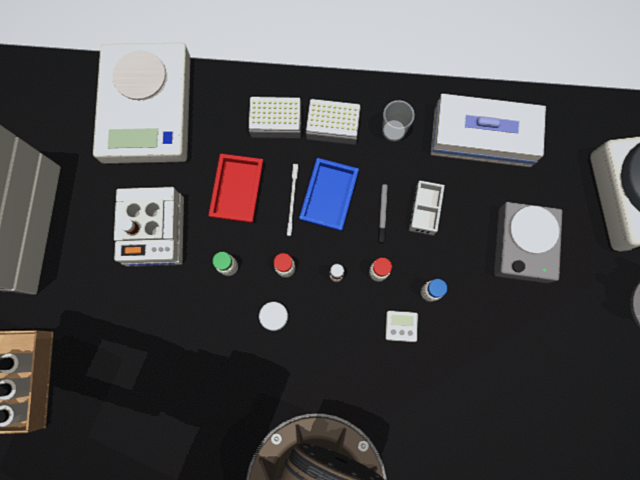

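The side view shows the red tray at (230,335), blue tray (262,254), rack (295,187) and heater with its vial at (256,428). The caps are green (319,341), red (331,287) and (349,212), blue (374,179), and the bench vial is at (348,250). In the top view, the red tray is at (236,188), blue tray (329,194), rack (427,207) and heater vial (131,227). The caps there are green (222,261), red (284,262) and (381,267), blue (437,288), with the bench vial at (337,271).

```bash
cat > h.py <<'E'
import numpy as np, cv2
from bench import status, optics, manip
def cam(n):
    c=optics.read_camera(n); c["R"]=cv2.Rodrigues(np.array(c["rvec"],float))[0]; c["t"]=np.array(c["tvec"],float).ravel(); return c
def ray(c,p):
    d=np.linalg.inv(c["camera_matrix"])@[p[0],p[1],1]; return -c["R"].T@c["t"], c["R"].T@(d/np.linalg.norm(d))
def tri(a,pa,b,pb):
    o1,d1=ray(a,pa);o2,d2=ray(b,pb); s=np.linalg.lstsq(np.c_[d1,-d2],o2-o1,rcond=None)[0]
    x,y=o1+s[0]*d1,o2+s[1]*d2; return (x+y)/2,np.linalg.norm(x-y)
def plane(c,p,z):
    o,d=ray(c,p); return o+d*(z-o[2])/d[2]
def px(c,X): return cv2.projectPoints(np.array([X],float),np.array(c["rvec"],float),c["t"],c["camera_matrix"],None)[0].ravel()
def mask(c,col):
    h,s,v=cv2.split(cv2.cvtColor(c["color"],cv2.COLOR_RGB2HSV)); h=h.astype(int)
    if col=="white": m=(s<60)&(v>95)
    else:
        k={"red":(h<8)|(h>172),"green":(h>45)&(h<80),"blue":(h>100)&(h<130)}[col]; m=k&(s>140)&(v>70)
    return m.astype(np.uint8)
def blob(c,col,near,r=200):
    n,l,st,ce=cv2.connectedComponentsWithStats(mask(c,col),connectivity=4)
    i=[i for i in range(1,n) if st[i,4]>=25]; i=min(i,key=lambda i:np.hypot(*(ce[i]-near)))
    ct=cv2.findContours((l==i).astype(np.uint8),cv2.RETR_EXTERNAL,cv2.CHAIN_APPROX_NONE)[0][0]
    hull=cv2.convexHull(ct); m=cv2.moments(hull); return np.array([m["m10"],m["m01"]])/m["m00"],hull,st[i]
E
python3 - <<'E'
from h import *
s,t=cam("side"),cam("top")
L=dict(green=("green",(319,341),(222,261)),redL=("red",(331,287),(284,262)),redR=("red",(349,212),(381,267)),blue=("blue",(374,179),(437,288)),
 vb=("white",(348,241),(337,271)),vh=("white",(256,428),(128,225)),redtray=("red",(230,335),(236,188)),bluetray=("blue",(262,254),(329,194)),rack=("white",(295,187),(427,207)))
for k,(c,a,b) in L.items():
    A,ha,sa=blob(s,c,a);B,hb,sb=blob(t,c,b);X,e=tri(s,A,t,B)
    print(k,A.round(1),B.round(1),sa[2:],sb[2:],X.round(4),"err",round(e,4))
    if k in("redtray","bluetray","rack"):
        z=.04 if k=="rack" else .03
        for cc,h in((s,ha),(t,hb)):
            P=np.array([plane(cc,p[0],z)[:2] for p in h]); (x,y),(w,hh),an=cv2.minAreaRect((P*1000).astype(np.float32)); print("   rect",round(x),round(y),round(w),round(hh),round(an,1))
big=lambda c,x,y,w,h,f:cv2.resize(c["color"][y:y+h,x:x+w],(w*f,h*f),interpolation=cv2.INTER_NEAREST)
im=np.vstack([np.hstack([big(s,310,210,80,60,5),big(s,215,400,80,60,5)]),np.hstack([big(t,300,240,80,60,5),big(t,100,190,80,60,5)])])
cv2.imwrite("pics/z.png",im[:,:,::-1])
E
```

```text
Traceback (most recent call last):
  File "h.py", line 21, in blob
    i=[i for i in range(1,n) if st[i,4]>=25]; i=min(i,key=lambda i:np.hypot(*(ce[i]-near)))
                                                ~~~^^^^^^^^^^^^^^^^^^^^^^^^^^^^^^^^^^^^^^^^
ValueError: min() iterable argument is empty
```

```bash
sed -i 's/(h>45)&(h<80)/(h>40)\&(h<95)/; s/m=k&(s>140)&(v>70)/m=k\&(s>120)\&(v>60)/' h.py; cat > m.py <<'E'
from h import *
s,t=cam("side"),cam("top")
print("green px",s["color"][341,319],t["color"][261,222])
L=dict(green=("green",(319,341),(222,261)),redL=("red",(331,287),(284,262)),redR=("red",(349,212),(381,267)),blue=("blue",(374,179),(437,288)),
 vb=("white",(348,241),(337,271)),vh=("white",(256,428),(128,225)),redtray=("red",(230,335),(236,188)),bluetray=("blue",(262,254),(329,194)),rack=("white",(295,187),(427,207)))
for k,(c,a,b) in L.items():
  try:
    A,ha,sa=blob(s,c,a);B,hb,sb=blob(t,c,b);X,e=tri(s,A,t,B)
    print(k,A.round(1),B.round(1),sa[2:],sb[2:],X.round(4),"err",round(e,4))
    if k in("redtray","bluetray","rack"):
        z=.04 if k=="rack" else .03
        for cc,h in((s,ha),(t,hb)):
            P=np.array([plane(cc,p[0],z)[:2] for p in h]); (x,y),(w,hh),an=cv2.minAreaRect((P*1000).astype(np.float32)); print("   rect",round(x),round(y),round(w),round(hh),round(an,1))
  except ValueError as e: print(k,e)
big=lambda c,x,y,w,h,f:cv2.resize(c["color"][y:y+h,x:x+w],(w*f,h*f),interpolation=cv2.INTER_NEAREST)
im=np.vstack([np.hstack([big(s,310,210,80,60,5),big(s,215,400,80,60,5)]),np.hstack([big(t,300,240,80,60,5),big(t,100,190,80,60,5)])])
cv2.imwrite("pics/z.png",im[:,:,::-1])
E
python3 m.py
```

```text
green px [ 53 182  85] [102 193 124]
green [318.5 342. ] [221.3 260.2] [ 21  24 368] [ 19  19 207] [0.4455 0.2362 0.0805] err 0.0018
redL [330.5 286.1] [282.4 261.7] [ 20  22 371] [ 19  19 285] [0.4528 0.108  0.0777] err 0.0021
redR [348.7 210.3] [382.2 266. ] [ 19  20 303] [ 20  19 290] [ 0.4601 -0.1028  0.0754] err 0.0026
blue [374.2 177.2] [437.4 287.5] [ 18  18 264] [ 20  19 294] [ 0.4239 -0.2207  0.0751] err 0.0021
vb [348.  229.8] [336.4 272. ] [ 19  30 393] [ 14  17 177] [ 0.4385 -0.0068  0.1195] err 0.0075
vh [251.8 433.6] [147.6 225.9] [ 111   96 8290] [  69   79 4065] [0.5155 0.4132 0.0476] err 0.0014
redtray [228.9 337.8] [235.5 187.5] [  92   66 3913] [  56   70 2938] [0.6235 0.2354 0.0239] err 0.0014
   rect 622 237 110 154 86.7
   rect 624 234 103 153 86.8
bluetray [261.2 255.7] [328.8 193.6] [  83   61 2991] [  60   74 2960] [0.6259 0.0226 0.0203] err 0.0026
   rect 623 28 115 158 79.0
   rect 626 22 102 154 79.1
rack [293.7 186. ] [427.1 206.9] [  51   37 1079] [  35   54 1199] [ 0.6129 -0.2019  0.022 ] err 0.0001
   rect 608 -185 92 120 83.4
   rect 608 -199 59 118 83.4
```

View pics/z.png

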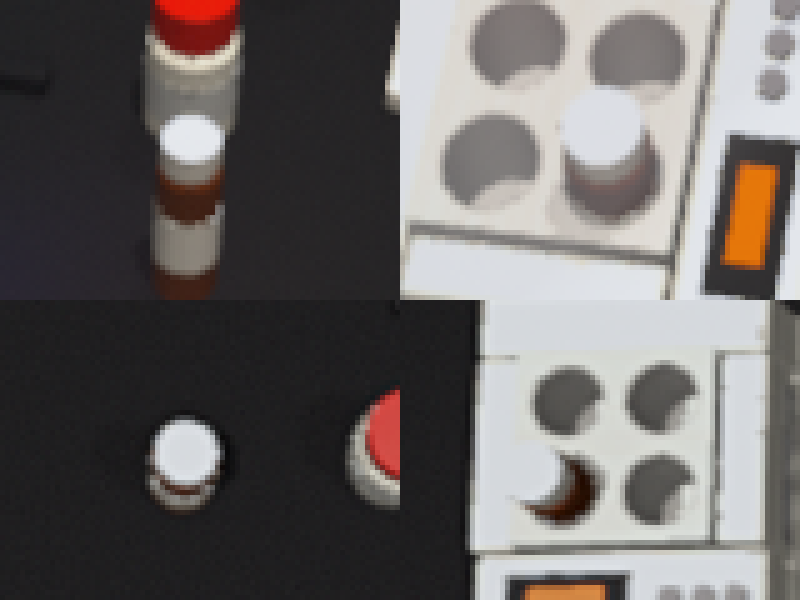

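The crop shows the bench vial's cap top at side (348,237.4), top (337.4,270). The heater vial's cap top is at side (255.6,425.4), top about (126.5,224). The other three wells are clear, so they give the fourth as a check.

```bash
python3 - <<'E'
from h import *
s,t=cam("side"),cam("top")
for n,a,b,z in(("vb top",(348.2,237.4),(337.4,270),.095),("vh top",(255.6,425.4),(126.5,224),.13),("vh well",(257,434.2),(133.2,228.8),.09)):
    X,e=tri(s,a,t,b); print(n,X.round(4),round(e,4),plane(s,a,z).round(4),plane(t,b,z).round(4))
E
```

```text
vb top [ 0.4419 -0.0088  0.0946] 0.0014 [ 0.4412 -0.0084  0.095 ] [ 0.4426 -0.0088  0.095 ]
vh top [0.4982 0.4283 0.1275] 0.0014 [0.4969 0.4293 0.13  ] [0.4984 0.4274 0.13  ]
vh well [0.4981 0.4276 0.0901] 0.0014 [0.4988 0.4275 0.09  ] [0.4974 0.4275 0.09  ]
```

The manual's scale: shifts go in shares of 60 cm and turns go in shares of pi rad. Converting my numbers, -0.245 rad is -0.078.

{"fn": "servo_tool", "kwargs": {"motion": [[[0,0,-0.0318,0,0,0,1],[0,0,-0.0637,0,0,0,1],[0,0,-0.078,0,0,0,1],[0,0,-0.078,0,0,0,1]]]}}

```text
clock: 0.73
tcp_pos: [0.1575, 0.6306, 0.3039]
ee_rot: [-3.142, -0.0, -3.139]
wrist_force: [-0.3, -0.5, -0.5]
opening: 1.0
grip_force: 0.0
```

Scaled: -34 cm is -0.5667, -20.3 cm is -0.3383.

{"fn": "servo_tool", "kwargs": {"motion": [[[0,0,0,-0.05,-0.03,0,1],[0,0,0,-0.1083,-0.065,0,1],[0,0,0,-0.1667,-0.1,0,1],[0,0,0,-0.225,-0.135,0,1],[0,0,0,-0.2833,-0.1683,0,1],[0,0,0,-0.3417,-0.2033,0,1],[0,0,0,-0.4,-0.2383,0,1],[0,0,0,-0.4583,-0.2733,0,1],[0,0,0,-0.5167,-0.3083,0,1],[0,0,0,-0.5667,-0.3383,0,1]]]}}

```text
clock: 1.57
tcp_pos: [0.4997, 0.426, 0.304]
ee_rot: [3.142, 0.0, 3.139]
wrist_force: [-0.2, 0.8, -0.4]
opening: 1.004
grip_force: 0.0
```

Scaled: 5 cm is 0.0833, 3 cm is 0.05.

{"fn": "servo_tool", "kwargs": {"motion": [[[0,0,0,0,0,0,1],[0,0,0,0,0,0,1],[0,0,0,0,0,0.0167,1],[0,0,0,0,0,0.05,1],[0,0,0,0,0,0.0833,1],[0,0,0,0,0,0.0833,1],[0,0,0,0,0,0.0833,1]]]}}

```text
clock: 2.15
tcp_pos: [0.496, 0.4281, 0.2528]
ee_rot: [-3.14, -0.002, -3.141]
wrist_force: [0.1, -0.4, -0.2]
opening: 1.001
grip_force: 0.0
```

Scaled: 8.5 cm is 0.1417, 7.5 cm is 0.125.

{"fn": "servo_tool", "kwargs": {"motion": [[[0,0,0,0,0,0.0333,1],[0,0,0,0,0,0.0667,1],[0,0,0,0,0,0.1,1],[0,0,0,0,0,0.125,1],[0,0,0,0,0,0.1417,1],[0,0,0,0,0,0.1417,1],[0,0,0,0,0,0.1417,1]]]}}

```text
clock: 2.73
tcp_pos: [0.4975, 0.4282, 0.1696]
ee_rot: [3.141, 0.0, -3.141]
wrist_force: [0.8, 0.0, 0.0]
opening: 0.995
grip_force: 0.0
```

```bash
python3 - <<'E'
from h import *
s,t=cam("side"),cam("top"); f=lambda c,x,y,w,h,k:cv2.resize(c["color"][y:y+h,x:x+w],(w*k,h*k))
cv2.imwrite("pics/g1.png",np.hstack([f(s,190,360,130,120,3),f(t,70,160,130,120,3)])[:,:,::-1]); print({k:np.round(v,4) for k,v in status.state().items() if k in("tcp_pos","opening")})
E
```

```text
{'tcp_pos': array([0.498 , 0.4283, 0.1703]), 'opening': np.float64(1.0)}
```

View pics/g1.png

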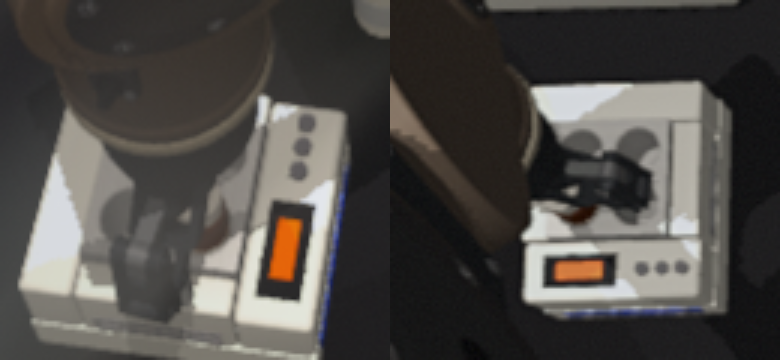

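The picture shows the fingers straddling the heater vial, with the cap between them. I'll close now.

{"fn": "servo_tool", "kwargs": {"motion": [[[0,0,0,0,0,0,0],[0,0,0,0,0,0,-0.5],[0,0,0,0,0,0,-1],[0,0,0,0,0,0,-1],[0,0,0,0,0,0,-1],[0,0,0,0,0,0,-1],[0,0,0,0,0,0,-1],[0,0,0,0,0,0,-1]]], "squeeze": 40}}

```text
clock: 3.5
tcp_pos: [0.4978, 0.4278, 0.1693]
ee_rot: [3.141, 0.0, -3.141]
wrist_force: [-0.4, -0.0, 6.0]
opening: 0.306
grip_force: 39.5
```

Scaled: -11.5 cm is -0.1917, -10 cm is -0.1667.

{"fn": "servo_tool", "kwargs": {"motion": [[[0,0,0,0,0,-0.0083,-1],[0,0,0,0,0,-0.0167,-1],[0,0,0,0,0,-0.0333,-1],[0,0,0,0,0,-0.05,-1],[0,0,0,0,0,-0.0667,-1],[0,0,0,0,0,-0.0917,-1],[0,0,0,0,0,-0.1167,-1],[0,0,0,0,0,-0.1417,-1],[0,0,0,0,0,-0.1667,-1],[0,0,0,0,0,-0.1917,-1]]]}}

```text
clock: 4.33
tcp_pos: [0.4976, 0.4277, 0.2858]
ee_rot: [3.141, 0.001, -3.141]
wrist_force: [-0.6, 0.7, -0.5]
opening: 0.302
grip_force: 39.5
```

Scaled: -2 cm is -0.0333, -1.5 cm is -0.025.

{"fn": "servo_tool", "kwargs": {"motion": [[[0,0,0,0,0,-0.025,-1],[0,0,0,0,0,-0.0333,-1],[0,0,0,0,0,-0.0333,-1]]]}}

```text
clock: 4.58
tcp_pos: [0.498, 0.4281, 0.306]
ee_rot: [3.14, 0.002, -3.141]
wrist_force: [0.4, 0.4, -0.8]
opening: 0.308
grip_force: 39.5
```

```bash
python3 - <<'E'
from h import *
s,t=cam("side"),cam("top"); f=lambda c,x,y,w,h,k:cv2.resize(c["color"][y:y+h,x:x+w],(w*k,h*k))
cv2.imwrite("pics/g2.png",np.hstack([f(s,180,330,130,150,3),f(t,70,130,130,150,3)])[:,:,::-1]); print({k:np.round(v,4) for k,v in status.state().items() if k in("tcp_pos","opening","wrist_force")})
E
```

```text
{'tcp_pos': array([0.4974, 0.4276, 0.3038]), 'wrist_force': array([ 0.1513,  1.4096, -1.2371]), 'opening': np.float64(0.3062)}
```

View pics/g2.png

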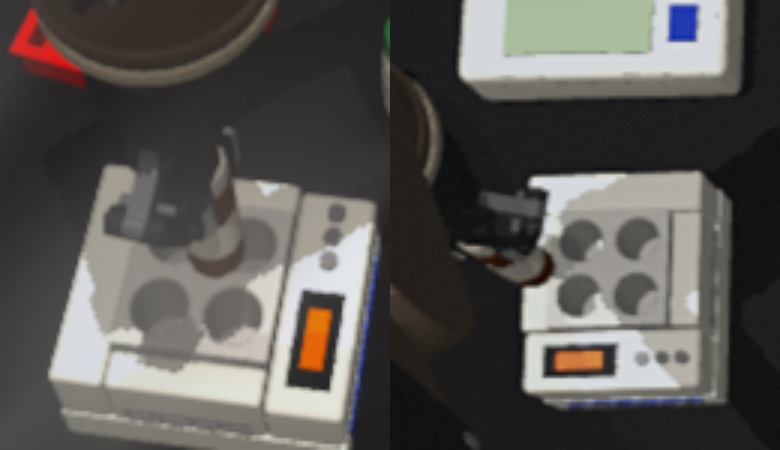

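The vial is held upright and clear of the block. Its underside is at side (252,417), top (120,218).

```bash
python3 - <<'E'
from h import *
s,t=cam("side"),cam("top")
print(tri(s,(252,417.5),t,(120.5,218.5)))
E
```

```text
(array([0.50130479, 0.42956003, 0.15846348]), np.float64(0.002856640594265211))
```

{"fn": "servo_tool", "kwargs": {"motion": [[[0,0,0,-0.0033,-0.0167,0,-1],[0,0,0,-0.0117,-0.05,0,-1],[0,0,0,-0.0217,-0.1,0,-1],[0,0,0,-0.035,-0.1583,0,-1],[0,0,0,-0.0483,-0.2167,0,-1],[0,0,0,-0.06,-0.275,0,-1],[0,0,0,-0.0733,-0.3333,0,-1],[0,0,0,-0.0867,-0.3917,0,-1],[0,0,0,-0.0983,-0.45,0,-1],[0,0,0,-0.1117,-0.5083,0,-1]]]}}

```text
clock: 5.62
tcp_pos: [0.5641, 0.1203, 0.3034]
ee_rot: [-3.141, -0.001, -3.141]
wrist_force: [1.1, -0.6, -1.1]
opening: 0.304
grip_force: 39.5
```

Scaled: -32.7 cm is -0.545, -31 cm is -0.5167.

{"fn": "servo_tool", "kwargs": {"motion": [[[0,0,0,-0.0133,-0.0583,0,-1],[0,0,0,-0.025,-0.1167,0,-1],[0,0,0,-0.0383,-0.175,0,-1],[0,0,0,-0.0517,-0.2333,0,-1],[0,0,0,-0.065,-0.2917,0,-1],[0,0,0,-0.0767,-0.35,0,-1],[0,0,0,-0.09,-0.4083,0,-1],[0,0,0,-0.1017,-0.4667,0,-1],[0,0,0,-0.1133,-0.5167,0,-1],[0,0,0,-0.12,-0.545,0,-1]]]}}

```text
clock: 6.45
tcp_pos: [0.6363, -0.2082, 0.3031]
ee_rot: [-3.141, -0.001, 3.14]
wrist_force: [0.4, 0.5, -0.9]
opening: 0.305
grip_force: 39.5
```

Scaled: 10 cm is 0.1667, 9.5 cm is 0.1583.

{"fn": "servo_tool", "kwargs": {"motion": [[[0,0,0,0,0,0,-1],[0,0,0,0,0,0,-1],[0,0,0,0,0,0.0333,-1],[0,0,0,0,0,0.0667,-1],[0,0,0,0,0,0.1,-1],[0,0,0,0,0,0.1333,-1],[0,0,0,0,0,0.1583,-1],[0,0,0,0,0,0.1667,-1],[0,0,0,0,0,0.1667,-1]]]}}

```text
clock: 7.2
tcp_pos: [0.6358, -0.2029, 0.2026]
ee_rot: [3.14, -0.003, -3.14]
wrist_force: [-0.3, 0.0, -1.2]
opening: 0.304
grip_force: 39.5
```

```bash
python3 - <<'E'
from h import *
s,t=cam("side"),cam("top"); f=lambda c,x,y,w,h,k:cv2.resize(c["color"][y:y+h,x:x+w],(w*k,h*k))
cv2.imwrite("pics/g3.png",np.hstack([f(s,240,120,130,120,3),f(t,365,140,130,120,3)])[:,:,::-1]); print({k:np.round(v,4) for k,v in status.state().items() if k in("tcp_pos","opening","wrist_force")})
E
```

```text
{'tcp_pos': array([ 0.6369, -0.2037,  0.2046]), 'wrist_force': array([ 0.7918, -0.2202, -1.6857]), 'opening': np.float64(0.3016)}
```

View pics/g3.png

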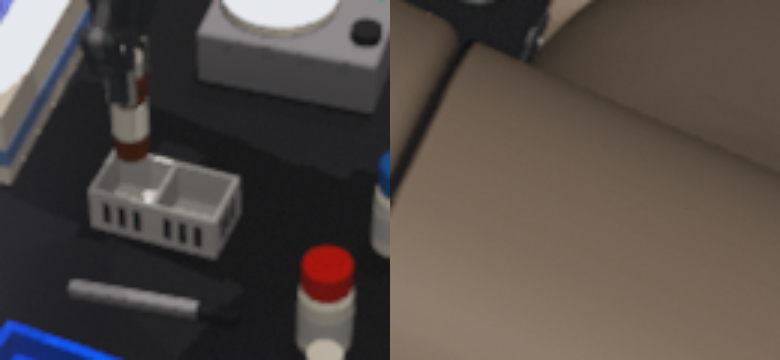

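The vial hangs over the far bay, with its underside's front rim near side (284,173). I'll compare that with the projection.

```bash
python3 - <<'E'
from h import *
s=cam("side")
c=-s["R"].T@s["t"]; d=c[:2]-[.637,-.204]; d=d/np.linalg.norm(d)*.014
for z in(.055,.06,.065,.07,.075): print(z,px(s,(.637,-.204,z)).round(1),px(s,(.637+d[0],-.204+d[1],z)).round(1))
for z in (.004,.04): print(z,[px(s,(x,y,z)).round(1) for x,y in((.637,-.204),(.585,-.198))])
E
```

```text
0.055 [283.6 173.7] [283.9 177.7]
0.06 [283.5 172.1] [283.8 176.2]
0.065 [283.4 170.6] [283.7 174.6]
0.07 [283.3 169. ] [283.6 173. ]
0.075 [283.2 167.4] [283.5 171.4]
0.004 [array([284.7, 189.1]), array([304.6, 194.3])]
0.04 [array([283.9, 178.3]), array([304.3, 183.5])]
```

Scaled: 6.4 cm is 0.1067, 6.1 cm is 0.1017.

{"fn": "servo_tool", "kwargs": {"motion": [[[0,0,0,0,0,0.0167,-1],[0,0,0,0,0,0.0333,-1],[0,0,0,0,0,0.05,-1],[0,0,0,0,0,0.0667,-1],[0,0,0,0,0,0.0833,-1],[0,0,0,0,0,0.095,-1],[0,0,0,0,0,0.1017,-1],[0,0,0,0,0,0.1067,-1],[0,0,0,0,0,0.1067,-1],[0,0,0,0,0,0.1067,-1]]]}}

```text
clock: 8.18
tcp_pos: [0.6368, -0.2044, 0.14]
ee_rot: [-3.142, 0.0, -3.141]
wrist_force: [0.9, 0.2, 0.6]
opening: 0.309
grip_force: 39.5
```

Scaled: 0.15 cm is 0.0025, 0.1 cm is 0.0017.

{"fn": "servo_tool", "kwargs": {"motion": [[[0,0,0,0,0,0.0017,-1],[0,0,0,0,0,0.0025,-1],[0,0,0,0,0,0.0025,-1]]]}}

```text
clock: 8.43
tcp_pos: [0.6368, -0.2043, 0.1387]
ee_rot: [-3.141, 0.0, -3.141]
wrist_force: [-0.3, -0.6, -1.0]
opening: 0.306
grip_force: 39.5
```

Scaled: 0.1 cm is 0.0017, 0.05 cm is 0.0008.

{"fn": "servo_tool", "kwargs": {"motion": [[[0,0,0,0,0,0.0008,-1],[0,0,0,0,0,0.0017,-1],[0,0,0,0,0,0.0017,-1]]]}}

```text
clock: 8.68
tcp_pos: [0.6372, -0.2044, 0.1383]
ee_rot: [-3.141, 0.001, -3.141]
wrist_force: [-1.8, 0.5, 9.4]
opening: 0.307
grip_force: 40.5
```

Scaled: 0.1 cm is 0.0017, 0.05 cm is 0.0008.

{"fn": "servo_tool", "kwargs": {"motion": [[[0,0,0,0,0,0.0008,-1],[0,0,0,0,0,0.0017,-1],[0,0,0,0,0,0.0017,-1]]]}}

```text
clock: 8.93
tcp_pos: [0.6376, -0.2045, 0.1383]
ee_rot: [-3.141, 0.003, -3.141]
wrist_force: [-2.8, 1.5, 21.2]
opening: 0.304
grip_force: 41.6
```

Scaled: -0.1 cm is -0.0017.

{"fn": "servo_tool", "kwargs": {"motion": [[[0,0,0,0,0,-0.0017,-1],[0,0,0,0,0,-0.0017,-0.2],[0,0,0,0,0,-0.0017,0.3],[0,0,0,0,0,-0.0017,0.7],[0,0,0,0,0,-0.0017,1],[0,0,0,0,0,-0.0017,1],[0,0,0,0,0,-0.0017,1],[0,0,0,0,0,-0.0017,1]]]}}

```text
clock: 9.6
tcp_pos: [0.6367, -0.2043, 0.1373]
ee_rot: [3.142, -0.0, -3.141]
wrist_force: [-0.5, -0.2, -0.1]
opening: 0.997
grip_force: 0.0
```

Scaled: -16.6 cm is -0.2767, -15.5 cm is -0.2583.

{"fn": "servo_tool", "kwargs": {"motion": [[[0,0,0,0,0,-0.0167,1],[0,0,0,0,0,-0.05,1],[0,0,0,0,0,-0.1,1],[0,0,0,0,0,-0.1583,1],[0,0,0,0,0,-0.2167,1],[0,0,0,0,0,-0.2583,1],[0,0,0,0,0,-0.2767,1]]]}}

```text
clock: 10.18
tcp_pos: [0.6378, -0.2047, 0.3085]
ee_rot: [-3.14, 0.005, -3.141]
wrist_force: [0.3, -0.5, 0.3]
opening: 1.002
grip_force: 0.0
```

Scaled: 19.5 cm is 0.325, 17 cm is 0.2833.

{"fn": "servo_tool", "kwargs": {"motion": [[[0,0,0,0.0333,0.0333,0,1],[0,0,0,0.075,0.075,0,1],[0,0,0,0.1167,0.1167,0,1],[0,0,0,0.1583,0.1583,0,1],[0,0,0,0.2,0.2,0,1],[0,0,0,0.2417,0.2417,0,1],[0,0,0,0.2833,0.2833,0,1],[0,0,0,0.325,0.325,0,1],[0,0,0,0.325,0.325,0,1],[0,0,0,0.325,0.325,0,1]]]}}

```text
clock: 11.02
tcp_pos: [0.4404, -0.0083, 0.3037]
ee_rot: [3.142, -0.0, -3.139]
wrist_force: [0.5, -0.5, 0.7]
opening: 0.999
grip_force: 0.0
```

```bash
python3 - <<'E'
from h import *
s,t=cam("side"),cam("top"); f=lambda c,x,y,w,h,k:cv2.resize(c["color"][y:y+h,x:x+w],(w*k,h*k))
cv2.imwrite("pics/g4.png",np.hstack([f(s,240,120,130,150,3),f(t,330,150,130,150,3)])[:,:,::-1]); print({k:np.round(v,4) for k,v in status.state().items() if k in("tcp_pos","opening","wrist_force")})
E
```

```text
{'tcp_pos': array([ 0.4422, -0.0095,  0.3037]), 'wrist_force': array([ 0.6227, -0.6542,  0.8175]), 'opening': np.float64(0.9993)}
```

View pics/g4.png

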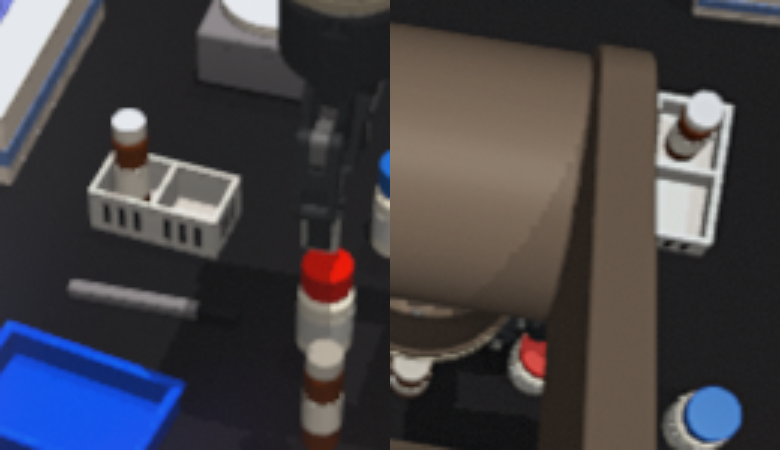

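The first vial stands upright in the far bay and the gripper is over the bench vial.

Scaled: 17 cm is 0.2833, 16.5 cm is 0.275.

{"fn": "servo_tool", "kwargs": {"motion": [[[0,0,0,0,0,0.0333,1],[0,0,0,0,0,0.0833,1],[0,0,0,0,0,0.1333,1],[0,0,0,0,0,0.1833,1],[0,0,0,0,0,0.225,1],[0,0,0,0,0,0.2583,1],[0,0,0,0,0,0.275,1],[0,0,0,0,0,0.2833,1],[0,0,0,0,0,0.2833,1],[0,0,0,0,0,0.2833,1]]]}}

```text
clock: 11.95
tcp_pos: [0.4422, -0.0097, 0.1335]
ee_rot: [-3.142, 0.0, 3.141]
wrist_force: [0.2, 0.2, -0.1]
opening: 0.999
grip_force: 0.0
```

{"fn": "servo_tool", "kwargs": {"motion": [[[0,0,0,0,0,0,0],[0,0,0,0,0,0,-0.5],[0,0,0,0,0,0,-1],[0,0,0,0,0,0,-1],[0,0,0,0,0,0,-1],[0,0,0,0,0,0,-1],[0,0,0,0,0,0,-1],[0,0,0,0,0,0,-1]]], "squeeze": 40}}

```text
clock: 12.62
tcp_pos: [0.442, -0.0093, 0.1339]
ee_rot: [-3.141, 0.001, -3.141]
wrist_force: [-1.4, 1.5, 10.6]
opening: 0.304
grip_force: 38.6
```

Scaled: -17 cm is -0.2833, -1.5 cm is -0.025.

{"fn": "servo_tool", "kwargs": {"motion": [[[0,0,0,0,0,-0.0083,-1],[0,0,0,0,0,-0.025,-1],[0,0,0,0,0,-0.0583,-1],[0,0,0,0,0,-0.1,-1],[0,0,0,0,0,-0.15,-1],[0,0,0,0,0,-0.2,-1],[0,0,0,0,0,-0.2417,-1],[0,0,0,0,0,-0.2667,-1],[0,0,0,0,0,-0.2833,-1],[0,0,0,0,0,-0.2833,-1]]]}}

```text
clock: 13.45
tcp_pos: [0.4423, -0.0093, 0.3057]
ee_rot: [-3.141, 0.004, -3.141]
wrist_force: [0.9, 0.2, -1.0]
opening: 0.303
grip_force: 39.6
```

{"fn": "servo_tool", "kwargs": {"motion": [[[0,0,0,-0.0133,-0.0167,0,-1],[0,0,0,-0.0383,-0.05,0,-1],[0,0,0,-0.07,-0.0933,0,-1],[0,0,0,-0.105,-0.14,0,-1],[0,0,0,-0.1417,-0.1867,0,-1],[0,0,0,-0.1767,-0.2333,0,-1],[0,0,0,-0.2083,-0.275,0,-1],[0,0,0,-0.23,-0.3033,0,-1],[0,0,0,-0.2383,-0.315,0,-1],[0,0,0,-0.2383,-0.315,0,-1]]]}}

```text
clock: 14.28
tcp_pos: [0.5851, -0.2001, 0.3017]
ee_rot: [3.141, -0.001, 3.14]
wrist_force: [-0.4, 0.4, -1.3]
opening: 0.303
grip_force: 39.6
```

Scaled: 10 cm is 0.1667, 9 cm is 0.15.

{"fn": "servo_tool", "kwargs": {"motion": [[[0,0,0,0,0,0,-1],[0,0,0,0,0,0.0167,-1],[0,0,0,0,0,0.05,-1],[0,0,0,0,0,0.0833,-1],[0,0,0,0,0,0.1167,-1],[0,0,0,0,0,0.15,-1],[0,0,0,0,0,0.1667,-1],[0,0,0,0,0,0.1667,-1],[0,0,0,0,0,0.1667,-1]]]}}

```text
clock: 15.03
tcp_pos: [0.5844, -0.1977, 0.2033]
ee_rot: [3.141, -0.001, -3.141]
wrist_force: [0.4, 0.1, -0.3]
opening: 0.305
grip_force: 39.6
```

```bash
python3 - <<'E'
from h import *
s,t=cam("side"),cam("top"); f=lambda c,x,y,w,h,k:cv2.resize(c["color"][y:y+h,x:x+w],(w*k,h*k))
cv2.imwrite("pics/g5.png",np.hstack([f(s,240,110,130,120,4)])[:,:,::-1]); print({k:np.round(v,4) for k,v in status.state().items() if k in("tcp_pos","opening","wrist_force")})
E
```

```text
{'tcp_pos': array([ 0.5851, -0.1982,  0.2045]), 'wrist_force': array([-0.2003,  0.1068,  1.13  ]), 'opening': np.float64(0.3069)}
```

View pics/g5.png

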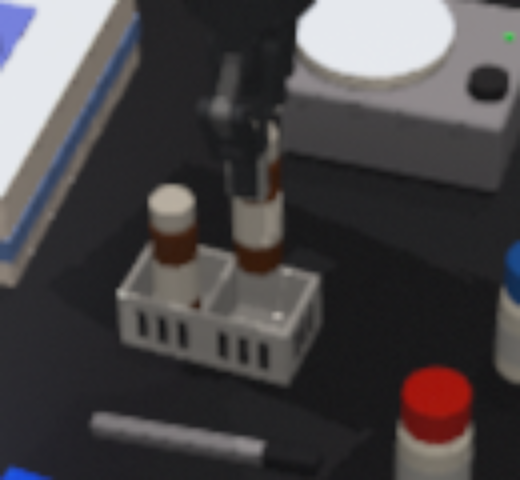

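The vial hangs over the near bay, with its underside at crop (259,268), in line with the opening.

Scaled: 6.4 cm is 0.1067, 6.1 cm is 0.1017.

{"fn": "servo_tool", "kwargs": {"motion": [[[0,0,0,0,0,0.0167,-1],[0,0,0,0,0,0.0333,-1],[0,0,0,0,0,0.05,-1],[0,0,0,0,0,0.0667,-1],[0,0,0,0,0,0.0833,-1],[0,0,0,0,0,0.095,-1],[0,0,0,0,0,0.1017,-1],[0,0,0,0,0,0.1067,-1],[0,0,0,0,0,0.1067,-1],[0,0,0,0,0,0.1067,-1]]]}}

```text
clock: 15.97
tcp_pos: [0.5848, -0.1983, 0.1395]
ee_rot: [-3.142, 0.0, -3.141]
wrist_force: [-0.3, 0.3, -0.4]
opening: 0.308
grip_force: 39.6
```

{"fn": "servo_tool", "kwargs": {"motion": [[[0,0,0,0,0,0.0017,-1],[0,0,0,0,0,0.0025,-1],[0,0,0,0,0,0.0025,-1]]]}}

```text
clock: 16.22
tcp_pos: [0.5848, -0.1983, 0.1381]
ee_rot: [-3.141, 0.0, -3.141]
wrist_force: [0.3, -0.2, -0.4]
opening: 0.306
grip_force: 39.6
```

Scaled: 0.1 cm is 0.0017.

{"fn": "servo_tool", "kwargs": {"motion": [[[0,0,0,0,0,0.0017,-1],[0,0,0,0,0,0.0017,-1]]]}}

```text
clock: 16.38
tcp_pos: [0.5853, -0.1984, 0.138]
ee_rot: [-3.141, 0.002, -3.141]
wrist_force: [-1.6, 1.5, 13.0]
opening: 0.303
grip_force: 40.9
```

{"fn": "servo_tool", "kwargs": {"motion": [[[0,0,0,0,0,0,-1],[0,0,0,0,0,0,-0.2],[0,0,0,0,0,0,0.3],[0,0,0,0,0,0,0.7],[0,0,0,0,0,0,1],[0,0,0,0,0,0,1],[0,0,0,0,0,0,1],[0,0,0,0,0,0,1]]]}}

```text
clock: 17.05
tcp_pos: [0.5846, -0.1983, 0.1368]
ee_rot: [3.142, -0.0, -3.141]
wrist_force: [-0.4, 0.4, -0.3]
opening: 0.998
grip_force: 0.0
```

Scaled: -16.6 cm is -0.2767, -15.5 cm is -0.2583.

{"fn": "servo_tool", "kwargs": {"motion": [[[0,0,0,0,0,-0.0167,1],[0,0,0,0,0,-0.05,1],[0,0,0,0,0,-0.1,1],[0,0,0,0,0,-0.1583,1],[0,0,0,0,0,-0.2167,1],[0,0,0,0,0,-0.2583,1],[0,0,0,0,0,-0.2767,1]]]}}

```text
clock: 17.63
tcp_pos: [0.5857, -0.1987, 0.3077]
ee_rot: [-3.14, 0.005, -3.141]
wrist_force: [0.9, -0.4, 0.2]
opening: 1.002
grip_force: 0.0
```

Scaled: 30.6 cm is 0.51, 28 cm is 0.4667.

{"fn": "servo_tool", "kwargs": {"motion": [[[0,0,0,0.025,0.0583,0,1],[0,0,0,0.05,0.1167,0,1],[0,0,0,0.075,0.175,0,1],[0,0,0,0.1,0.2333,0,1],[0,0,0,0.125,0.2917,0,1],[0,0,0,0.15,0.35,0,1],[0,0,0,0.175,0.4083,0,1],[0,0,0,0.2,0.4667,0,1],[0,0,0,0.22,0.51,0,1],[0,0,0,0.22,0.51,0,1]]]}}

```text
clock: 18.47
tcp_pos: [0.45, 0.1111, 0.3029]
ee_rot: [3.141, -0.001, -3.139]
wrist_force: [-0.3, 0.2, 0.3]
opening: 0.998
grip_force: 0.0
```

Scaled: 10 cm is 0.1667, 9 cm is 0.15.

{"fn": "servo_tool", "kwargs": {"motion": [[[0,0,0,0,0,0.0167,1],[0,0,0,0,0,0.05,1],[0,0,0,0,0,0.1,1],[0,0,0,0,0,0.15,1],[0,0,0,0,0,0.1667,1],[0,0,0,0,0,0.1667,1]]]}}

```text
clock: 18.97
tcp_pos: [0.4512, 0.1071, 0.2006]
ee_rot: [-3.141, -0.005, -3.141]
wrist_force: [-0.5, -0.4, -0.6]
opening: 0.999
grip_force: 0.0
```

```bash
python3 - <<'E'
from h import *
s,t=cam("side"),cam("top"); f=lambda c,x,y,w,h,k:cv2.resize(c["color"][y:y+h,x:x+w],(w*k,h*k))
cv2.imwrite("pics/g6.png",np.hstack([f(s,230,120,160,210,2),f(t,240,140,240,210,2)])[:,:,::-1]); print({k:np.round(v,4) for k,v in status.state().items() if k in("tcp_pos","opening","wrist_force")})
E
```

```text
{'tcp_pos': array([0.4527, 0.1074, 0.203 ]), 'wrist_force': array([ 0.4398, -0.4766,  1.1113]), 'opening': np.float64(1.0046)}
```

View pics/g6.png

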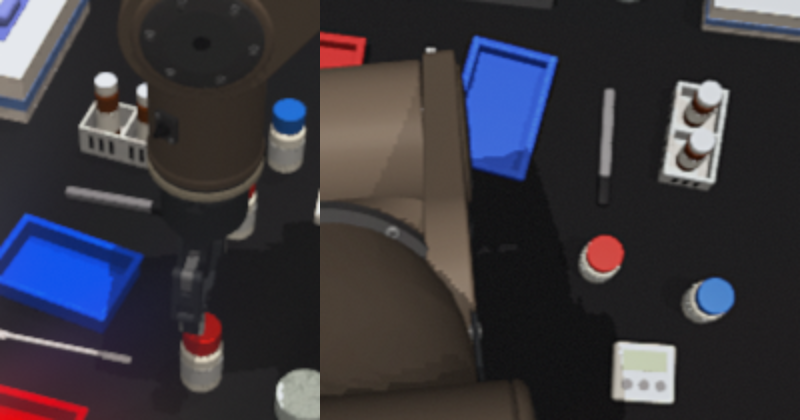

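Both vials stand upright in their bays, and the gripper is over the left red bottle.

Scaled: 7.4 cm is 0.1233, 7 cm is 0.1167.

{"fn": "servo_tool", "kwargs": {"motion": [[[0,0,0,0,0,0.025,1],[0,0,0,0,0,0.05,1],[0,0,0,0,0,0.075,1],[0,0,0,0,0,0.1,1],[0,0,0,0,0,0.1167,1],[0,0,0,0,0,0.1233,1],[0,0,0,0,0,0.1233,1],[0,0,0,0,0,0.1233,1]]]}}

```text
clock: 19.73
tcp_pos: [0.453, 0.1077, 0.1295]
ee_rot: [3.141, 0.001, -3.141]
wrist_force: [0.3, -0.9, 0.3]
opening: 0.996
grip_force: 0.0
```

{"fn": "servo_tool", "kwargs": {"motion": [[[0,0,0,0,0,0,0.5],[0,0,0,0,0,0,0],[0,0,0,0,0,0,-0.5],[0,0,0,0,0,0,-1],[0,0,0,0,0,0,-1],[0,0,0,0,0,0,-1],[0,0,0,0,0,0,-1],[0,0,0,0,0,0,-1]]], "squeeze": 40}}

```text
clock: 20.4
tcp_pos: [0.4529, 0.1077, 0.1293]
ee_rot: [3.142, 0.001, -3.141]
wrist_force: [-0.3, -1.9, 8.3]
opening: 0.434
grip_force: 39.0
```

Scaled: -17 cm is -0.2833, -16 cm is -0.2667.

{"fn": "servo_tool", "kwargs": {"motion": [[[0,0,0,0,0,-0.0083,-1],[0,0,0,0,0,-0.025,-1],[0,0,0,0,0,-0.05,-1],[0,0,0,0,0,-0.0833,-1],[0,0,0,0,0,-0.1333,-1],[0,0,0,0,0,-0.1833,-1],[0,0,0,0,0,-0.2333,-1],[0,0,0,0,0,-0.2667,-1],[0,0,0,0,0,-0.2833,-1],[0,0,0,0,0,-0.2833,-1]]]}}

```text
clock: 21.23
tcp_pos: [0.4534, 0.1079, 0.302]
ee_rot: [3.141, 0.005, -3.141]
wrist_force: [0.2, 0.1, -0.7]
opening: 0.44
grip_force: 40.2
```

Scaled: -20.3 cm is -0.3383, 12.5 cm is 0.2083.

{"fn": "servo_tool", "kwargs": {"motion": [[[0,0,0,-0.0183,0,0,-1],[0,0,0,-0.0533,0.0333,0,-1],[0,0,0,-0.1,0.0617,0,-1],[0,0,0,-0.15,0.0917,0,-1],[0,0,0,-0.2,0.1233,0,-1],[0,0,0,-0.25,0.1533,0,-1],[0,0,0,-0.3,0.1833,0,-1],[0,0,0,-0.3283,0.2017,0,-1],[0,0,0,-0.3383,0.2083,0,-1],[0,0,0,-0.3383,0.2083,0,-1]]]}}

```text
clock: 22.07
tcp_pos: [0.6565, 0.2333, 0.2966]
ee_rot: [-3.141, -0.002, -3.141]
wrist_force: [-1.0, -1.0, -1.2]
opening: 0.431
grip_force: 40.2
```

{"fn": "servo_tool", "kwargs": {"motion": [[[0,0,0,0,0,0,-1],[0,0,0,0,0,0.0167,-1],[0,0,0,0,0,0.05,-1],[0,0,0,0,0,0.0833,-1],[0,0,0,0,0,0.1167,-1],[0,0,0,0,0,0.15,-1],[0,0,0,0,0,0.1667,-1],[0,0,0,0,0,0.1667,-1],[0,0,0,0,0,0.1667,-1]]]}}

```text
clock: 22.82
tcp_pos: [0.6552, 0.2323, 0.1989]
ee_rot: [-3.141, -0.001, 3.142]
wrist_force: [0.1, 0.5, -0.1]
opening: 0.43
grip_force: 40.2
```

```bash
python3 - <<'E'
from h import *
s,t=cam("side"),cam("top"); f=lambda c,x,y,w,h,k:cv2.resize(c["color"][y:y+h,x:x+w],(w*k,h*k))
cv2.imwrite("pics/g7.png",np.hstack([f(s,170,260,130,130,3),f(t,180,120,130,130,3)])[:,:,::-1]); print({k:np.round(v,4) for k,v in status.state().items() if k in("tcp_pos","opening","wrist_force")})
for z in (.004,.03,.07): print(px(s,(.656,.233,z)).round(1))
E
```

```text
{'tcp_pos': array([0.656 , 0.2327, 0.2002]), 'wrist_force': array([0.1297, 0.2664, 0.0192]), 'opening': np.float64(0.4295)}
[214.6 338.6]
[212.7 331.6]
[209.6 320.3]
```

View pics/g7.png

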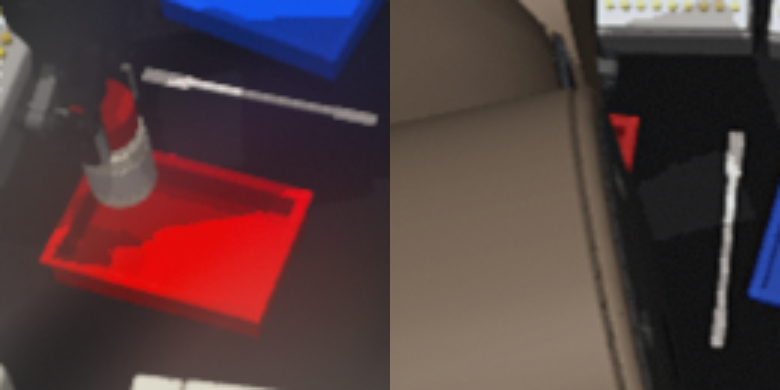

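The red bottle is held upright over the far half of the red tray. I'll lower it.

Scaled: 6.4 cm is 0.1067, 6.3 cm is 0.105.

{"fn": "servo_tool", "kwargs": {"motion": [[[0,0,0,0,0,0.0167,-1],[0,0,0,0,0,0.0333,-1],[0,0,0,0,0,0.05,-1],[0,0,0,0,0,0.0667,-1],[0,0,0,0,0,0.0833,-1],[0,0,0,0,0,0.095,-1],[0,0,0,0,0,0.1017,-1],[0,0,0,0,0,0.105,-1],[0,0,0,0,0,0.1067,-1],[0,0,0,0,0,0.1067,-1]]]}}

```text
clock: 23.75
tcp_pos: [0.6557, 0.2328, 0.135]
ee_rot: [3.142, 0.0, -3.141]
wrist_force: [-0.4, -0.2, -0.9]
opening: 0.427
grip_force: 40.2
```

{"fn": "servo_tool", "kwargs": {"motion": [[[0,0,0,0,0,0.0017,-1],[0,0,0,0,0,0.0025,-1],[0,0,0,0,0,0.0025,-1]]]}}

```text
clock: 24.0
tcp_pos: [0.6557, 0.2327, 0.1337]
ee_rot: [3.141, 0.0, -3.141]
wrist_force: [-0.4, 0.6, -1.2]
opening: 0.43
grip_force: 40.2
```

Scaled: 0.1 cm is 0.0017.

{"fn": "servo_tool", "kwargs": {"motion": [[[0,0,0,0,0,0.0017,-1],[0,0,0,0,0,0.0017,-1]]]}}

```text
clock: 24.17
tcp_pos: [0.6561, 0.2327, 0.1334]
ee_rot: [3.141, 0.001, -3.141]
wrist_force: [-1.5, -1.3, 8.1]
opening: 0.431
grip_force: 41.1
```

{"fn": "servo_tool", "kwargs": {"motion": [[[0,0,0,0,0,0,-0.5],[0,0,0,0,0,0,0.2],[0,0,0,0,0,0,0.7],[0,0,0,0,0,0,1],[0,0,0,0,0,0,1],[0,0,0,0,0,0,1],[0,0,0,0,0,0,1]]]}}

```text
clock: 24.75
tcp_pos: [0.6556, 0.2327, 0.1323]
ee_rot: [-3.142, -0.0, -3.141]
wrist_force: [-0.7, -0.8, 0.5]
opening: 0.997
grip_force: 0.0
```

{"fn": "servo_tool", "kwargs": {"motion": [[[0,0,0,0,0,-0.0167,1],[0,0,0,0,0,-0.05,1],[0,0,0,0,0,-0.1,1],[0,0,0,0,0,-0.1583,1],[0,0,0,0,0,-0.2167,1],[0,0,0,0,0,-0.2583,1],[0,0,0,0,0,-0.2783,1]]]}}

```text
clock: 25.33
tcp_pos: [0.6566, 0.2331, 0.3045]
ee_rot: [3.14, 0.005, -3.141]
wrist_force: [0.5, 0.6, 0.7]
opening: 1.003
grip_force: 0.0
```

Scaled: -33.6 cm is -0.56, -29.7 cm is -0.495.

{"fn": "servo_tool", "kwargs": {"motion": [[[0,0,0,0.0317,-0.055,0,1],[0,0,0,0.0633,-0.11,0,1],[0,0,0,0.0967,-0.165,0,1],[0,0,0,0.1283,-0.22,0,1],[0,0,0,0.16,-0.275,0,1],[0,0,0,0.1933,-0.33,0,1],[0,0,0,0.225,-0.385,0,1],[0,0,0,0.2567,-0.44,0,1],[0,0,0,0.2883,-0.495,0,1],[0,0,0,0.3267,-0.56,0,1]]]}}

```text
clock: 26.17
tcp_pos: [0.4603, -0.1012, 0.2995]
ee_rot: [3.142, 0.0, -3.141]
wrist_force: [-0.2, -0.2, 0.1]
opening: 1.0
grip_force: 0.0
```

Scaled: 10 cm is 0.1667, 9 cm is 0.15.

{"fn": "servo_tool", "kwargs": {"motion": [[[0,0,0,0,0,0,1],[0,0,0,0,0,0.0167,1],[0,0,0,0,0,0.05,1],[0,0,0,0,0,0.1,1],[0,0,0,0,0,0.15,1],[0,0,0,0,0,0.1667,1],[0,0,0,0,0,0.1667,1],[0,0,0,0,0,0.1667,1]]]}}

```text
clock: 26.83
tcp_pos: [0.4615, -0.0993, 0.1987]
ee_rot: [3.141, -0.002, -3.14]
wrist_force: [0.1, 0.8, -0.1]
opening: 1.001
grip_force: 0.0
```

```bash
python3 - <<'E'
from h import *
s,t=cam("side"),cam("top"); f=lambda c,x,y,w,h,k:cv2.resize(c["color"][y:y+h,x:x+w],(w*k,h*k))
cv2.imwrite("pics/g8.png",np.hstack([f(s,170,170,230,210,2),f(t,180,140,170,210,2)])[:,:,::-1]); print({k:np.round(v,4) for k,v in status.state().items() if k in("tcp_pos","opening","wrist_force")})
E
```

```text
{'tcp_pos': array([ 0.4622, -0.0998,  0.2   ]), 'wrist_force': array([0.148 , 0.0619, 0.284 ]), 'opening': np.float64(1.0006)}
```

View pics/g8.png

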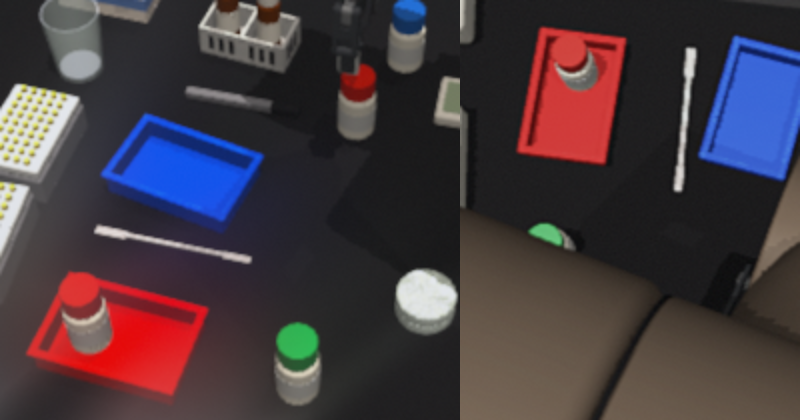

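The first red bottle stands upright in the red tray, and the gripper is over the second.

Scaled: 7 cm is 0.1167, 6.8 cm is 0.1133.

{"fn": "servo_tool", "kwargs": {"motion": [[[0,0,0,0.0033,-0.005,0.025,1],[0,0,0,0.0033,-0.005,0.05,1],[0,0,0,0.0033,-0.005,0.075,1],[0,0,0,0.0033,-0.005,0.1,1],[0,0,0,0.0033,-0.005,0.1133,1],[0,0,0,0.0033,-0.005,0.1167,1],[0,0,0,0.0033,-0.005,0.1167,1],[0,0,0,0.0033,-0.005,0.1167,1]]]}}

```text
clock: 27.6
tcp_pos: [0.46, -0.1033, 0.1302]
ee_rot: [-3.141, 0.001, -3.141]
wrist_force: [-0.0, -1.1, -0.3]
opening: 1.001
grip_force: 0.0
```

{"fn": "servo_tool", "kwargs": {"motion": [[[0,0,0,0,0,0,0.5],[0,0,0,0,0,0,0],[0,0,0,0,0,0,-0.5],[0,0,0,0,0,0,-1],[0,0,0,0,0,0,-1],[0,0,0,0,0,0,-1],[0,0,0,0,0,0,-1],[0,0,0,0,0,0,-1]]], "squeeze": 40}}

```text
clock: 28.27
tcp_pos: [0.4597, -0.1033, 0.1299]
ee_rot: [-3.141, 0.001, -3.141]
wrist_force: [-0.5, 0.8, 11.3]
opening: 0.43
grip_force: 38.8
```

{"fn": "servo_tool", "kwargs": {"motion": [[[0,0,0,0,0,-0.0083,-1],[0,0,0,0,0,-0.025,-1],[0,0,0,0,0,-0.05,-1],[0,0,0,0,0,-0.0833,-1],[0,0,0,0,0,-0.1333,-1],[0,0,0,0,0,-0.1833,-1],[0,0,0,0,0,-0.2333,-1],[0,0,0,0,0,-0.2667,-1],[0,0,0,0,0,-0.2833,-1],[0,0,0,0,0,-0.2833,-1]]]}}

```text
clock: 29.1
tcp_pos: [0.4602, -0.1034, 0.3018]
ee_rot: [-3.14, 0.004, -3.141]
wrist_force: [0.8, -0.8, -0.7]
opening: 0.432
grip_force: 40.2
```

Scaled: 31 cm is 0.5167, 27.5 cm is 0.4583.

{"fn": "servo_tool", "kwargs": {"motion": [[[0,0,0,-0.0083,0.02,0,-1],[0,0,0,-0.0233,0.0583,0,-1],[0,0,0,-0.0417,0.1083,0,-1],[0,0,0,-0.0633,0.1667,0,-1],[0,0,0,-0.085,0.225,0,-1],[0,0,0,-0.1083,0.2833,0,-1],[0,0,0,-0.13,0.3417,0,-1],[0,0,0,-0.1517,0.4,0,-1],[0,0,0,-0.175,0.4583,0,-1],[0,0,0,-0.1967,0.5167,0,-1]]]}}

```text
clock: 29.93
tcp_pos: [0.5772, 0.2086, 0.2975]
ee_rot: [-3.141, -0.002, -3.141]
wrist_force: [1.4, -1.2, -0.8]
opening: 0.435
grip_force: 40.2
```

Scaled: 10 cm is 0.1667, -1.2 cm is -0.02.

{"fn": "servo_tool", "kwargs": {"motion": [[[0,0,0,-0.0133,0.0333,0,-1],[0,0,0,-0.02,0.05,0,-1],[0,0,0,-0.02,0.05,0,-1],[0,0,0,-0.02,0.05,0.0167,-1],[0,0,0,-0.02,0.05,0.05,-1],[0,0,0,-0.02,0.05,0.0833,-1],[0,0,0,-0.02,0.05,0.1167,-1],[0,0,0,-0.02,0.05,0.15,-1],[0,0,0,-0.02,0.05,0.1667,-1],[0,0,0,-0.02,0.05,0.1667,-1]]]}}

```text
clock: 30.77
tcp_pos: [0.5877, 0.235, 0.1965]
ee_rot: [-3.14, -0.005, 3.141]
wrist_force: [-0.6, -0.5, -1.3]
opening: 0.429
grip_force: 40.3
```

Scaled: 6.4 cm is 0.1067, 6.3 cm is 0.105.

{"fn": "servo_tool", "kwargs": {"motion": [[[0,0,0,0,0,0.0167,-1],[0,0,0,0,0,0.0333,-1],[0,0,0,0,0,0.05,-1],[0,0,0,0,0,0.0667,-1],[0,0,0,0,0,0.0833,-1],[0,0,0,0,0,0.095,-1],[0,0,0,0,0,0.1017,-1],[0,0,0,0,0,0.105,-1],[0,0,0,0,0,0.1067,-1],[0,0,0,0,0,0.1067,-1]]]}}

```text
clock: 31.6
tcp_pos: [0.5895, 0.2368, 0.1354]
ee_rot: [3.142, 0.0, -3.141]
wrist_force: [-0.5, 0.7, -0.9]
opening: 0.429
grip_force: 40.3
```

Scaled: 0.15 cm is 0.0025, 0.1 cm is 0.0017.

{"fn": "servo_tool", "kwargs": {"motion": [[[0,0,0,0,0,0.0017,-1],[0,0,0,0,0,0.0025,-1],[0,0,0,0,0,0.0025,-1]]]}}

```text
clock: 31.85
tcp_pos: [0.5895, 0.2368, 0.1341]
ee_rot: [3.141, 0.0, -3.141]
wrist_force: [0.4, 0.2, -1.1]
opening: 0.435
grip_force: 40.3
```

{"fn": "servo_tool", "kwargs": {"motion": [[[0,0,0,0,0,0.0017,-1],[0,0,0,0,0,0.0017,-1]]]}}

```text
clock: 32.02
tcp_pos: [0.5898, 0.2369, 0.1339]
ee_rot: [3.141, 0.001, -3.141]
wrist_force: [-4.3, -1.0, 12.5]
opening: 0.431
grip_force: 41.5
```

{"fn": "servo_tool", "kwargs": {"motion": [[[0,0,0,0,0,0,-0.5],[0,0,0,0,0,0,0.2],[0,0,0,0,0,0,0.7],[0,0,0,0,0,0,1],[0,0,0,0,0,0,1],[0,0,0,0,0,0,1],[0,0,0,0,0,0,1]]]}}

```text
clock: 32.6
tcp_pos: [0.5894, 0.2368, 0.1328]
ee_rot: [-3.142, -0.0, -3.141]
wrist_force: [-0.7, -0.4, 0.6]
opening: 1.001
grip_force: 0.0
```

Scaled: -16.6 cm is -0.2767, -15.5 cm is -0.2583.

{"fn": "servo_tool", "kwargs": {"motion": [[[0,0,0,0,0,-0.0167,1],[0,0,0,0,0,-0.05,1],[0,0,0,0,0,-0.1,1],[0,0,0,0,0,-0.1583,1],[0,0,0,0,0,-0.2167,1],[0,0,0,0,0,-0.2583,1],[0,0,0,0,0,-0.2767,1]]]}}

```text
clock: 33.18
tcp_pos: [0.5905, 0.2372, 0.3038]
ee_rot: [3.14, 0.005, -3.141]
wrist_force: [0.3, 0.4, -0.3]
opening: 0.999
grip_force: 0.0
```

Scaled: -33 cm is -0.55, -29.7 cm is -0.495.

{"fn": "servo_tool", "kwargs": {"motion": [[[0,0,0,0.02,-0.055,0,1],[0,0,0,0.04,-0.11,0,1],[0,0,0,0.06,-0.165,0,1],[0,0,0,0.08,-0.22,0,1],[0,0,0,0.1,-0.275,0,1],[0,0,0,0.12,-0.33,0,1],[0,0,0,0.14,-0.385,0,1],[0,0,0,0.1583,-0.44,0,1],[0,0,0,0.1783,-0.495,0,1],[0,0,0,0.2,-0.55,0,1]]]}}

```text
clock: 34.02
tcp_pos: [0.4685, -0.0945, 0.2989]
ee_rot: [3.142, -0.0, -3.141]
wrist_force: [0.7, -0.4, -0.2]
opening: 1.007
grip_force: 0.0
```

Scaled: -12.7 cm is -0.2117, 10 cm is 0.1667.

{"fn": "servo_tool", "kwargs": {"motion": [[[0,0,0,0.02,-0.055,0,1],[0,0,0,0.04,-0.11,0,1],[0,0,0,0.06,-0.165,0,1],[0,0,0,0.075,-0.2117,0,1],[0,0,0,0.075,-0.2117,0,1],[0,0,0,0.075,-0.2117,0.0167,1],[0,0,0,0.075,-0.2117,0.0667,1],[0,0,0,0.075,-0.2117,0.1167,1],[0,0,0,0.075,-0.2117,0.1667,1],[0,0,0,0.075,-0.2117,0.1667,1]]]}}

```text
clock: 34.85
tcp_pos: [0.4223, -0.2178, 0.1943]
ee_rot: [3.138, -0.006, -3.141]
wrist_force: [-2.2, 1.8, -0.5]
opening: 1.001
grip_force: 0.0
```

```bash
python3 - <<'E'
from h import *
s,t=cam("side"),cam("top"); f=lambda c,x,y,w,h,k:cv2.resize(c["color"][y:y+h,x:x+w],(w*k,h*k))
cv2.imwrite("pics/g9.png",np.hstack([f(s,170,140,230,240,2),f(t,180,140,170,240,2)])[:,:,::-1]); print({k:np.round(v,4) for k,v in status.state().items() if k in("tcp_pos","opening","wrist_force")})
E
```

```text
{'tcp_pos': array([ 0.4241, -0.2191,  0.1983]), 'wrist_force': array([ 0.6321, -0.8254,  0.8848]), 'opening': np.float64(0.9971)}
```

View pics/g9.png

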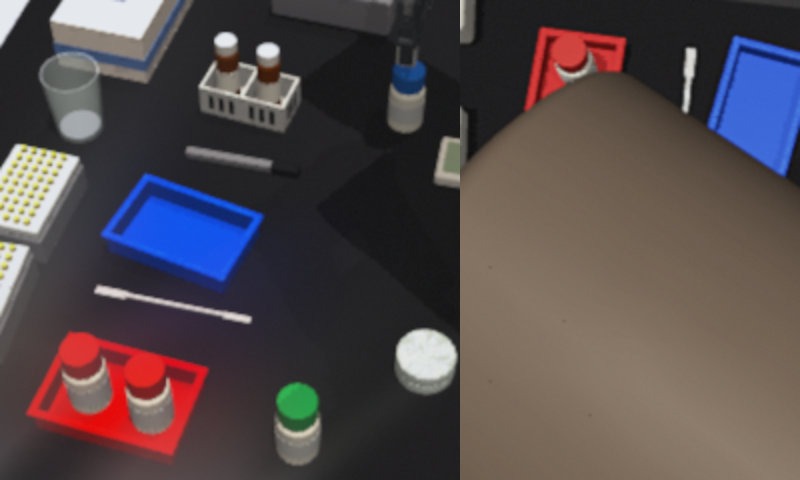

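Both red bottles stand upright in the red tray, with the gripper above the blue-capped bottle.

Scaled: 6.9 cm is 0.115, 6.7 cm is 0.1117.

{"fn": "servo_tool", "kwargs": {"motion": [[[0,0,0,0,-0.0017,0.025,1],[0,0,0,0,-0.0017,0.05,1],[0,0,0,0,-0.0017,0.075,1],[0,0,0,0,-0.0017,0.1,1],[0,0,0,0,-0.0017,0.1117,1],[0,0,0,0,-0.0017,0.115,1],[0,0,0,0,-0.0017,0.115,1],[0,0,0,0,-0.0017,0.115,1]]]}}

```text
clock: 35.62
tcp_pos: [0.4251, -0.2214, 0.1309]
ee_rot: [-3.141, 0.001, -3.141]
wrist_force: [0.5, -1.2, -0.4]
opening: 0.995
grip_force: 0.0
```

{"fn": "servo_tool", "kwargs": {"motion": [[[0,0,0,0,0,0,0.5],[0,0,0,0,0,0,0],[0,0,0,0,0,0,-0.5],[0,0,0,0,0,0,-1],[0,0,0,0,0,0,-1],[0,0,0,0,0,0,-1],[0,0,0,0,0,0,-1],[0,0,0,0,0,0,-1]]], "squeeze": 40}}

```text
clock: 36.28
tcp_pos: [0.4247, -0.2213, 0.1303]
ee_rot: [-3.141, 0.001, -3.141]
wrist_force: [-1.0, 1.2, 8.9]
opening: 0.435
grip_force: 38.9
```

Scaled: -17 cm is -0.2833, -16 cm is -0.2667.

{"fn": "servo_tool", "kwargs": {"motion": [[[0,0,0,0,0,-0.0083,-1],[0,0,0,0,0,-0.025,-1],[0,0,0,0,0,-0.05,-1],[0,0,0,0,0,-0.0833,-1],[0,0,0,0,0,-0.1333,-1],[0,0,0,0,0,-0.1833,-1],[0,0,0,0,0,-0.2333,-1],[0,0,0,0,0,-0.2667,-1],[0,0,0,0,0,-0.2833,-1],[0,0,0,0,0,-0.2833,-1]]]}}

```text
clock: 37.12
tcp_pos: [0.4252, -0.2216, 0.3023]
ee_rot: [-3.14, 0.003, -3.141]
wrist_force: [0.6, -0.3, -0.5]
opening: 0.427
grip_force: 40.2
```

Scaled: 23.7 cm is 0.395, 16.6 cm is 0.2767.

{"fn": "servo_tool", "kwargs": {"motion": [[[0,0,0,-0.0133,0.0167,0,-1],[0,0,0,-0.0383,0.0467,0,-1],[0,0,0,-0.0733,0.09,0,-1],[0,0,0,-0.1117,0.1367,0,-1],[0,0,0,-0.15,0.1833,0,-1],[0,0,0,-0.19,0.23,0,-1],[0,0,0,-0.2283,0.2767,0,-1],[0,0,0,-0.2667,0.3233,0,-1],[0,0,0,-0.3033,0.3667,0,-1],[0,0,0,-0.325,0.395,0,-1]]]}}

```text
clock: 37.95
tcp_pos: [0.6206, 0.0185, 0.2978]
ee_rot: [3.141, -0.002, -3.14]
wrist_force: [-0.4, 0.0, -1.4]
opening: 0.43
grip_force: 40.2
```

Scaled: 10 cm is 0.1667, 9 cm is 0.15.

{"fn": "servo_tool", "kwargs": {"motion": [[[0,0,0,-0.01,0.0117,0,-1],[0,0,0,-0.01,0.0117,0,-1],[0,0,0,-0.01,0.0117,0.0167,-1],[0,0,0,-0.01,0.0117,0.05,-1],[0,0,0,-0.01,0.0117,0.0833,-1],[0,0,0,-0.01,0.0117,0.1167,-1],[0,0,0,-0.01,0.0117,0.15,-1],[0,0,0,-0.01,0.0117,0.1667,-1],[0,0,0,-0.01,0.0117,0.1667,-1]]]}}

```text
clock: 38.7
tcp_pos: [0.6233, 0.0216, 0.1971]
ee_rot: [-3.141, -0.005, 3.141]
wrist_force: [-0.2, -0.1, -1.3]
opening: 0.433
grip_force: 40.3
```

Scaled: 6.4 cm is 0.1067, 6.3 cm is 0.105.

{"fn": "servo_tool", "kwargs": {"motion": [[[0,0,0,0,0,0.0167,-1],[0,0,0,0,0,0.0333,-1],[0,0,0,0,0,0.05,-1],[0,0,0,0,0,0.0667,-1],[0,0,0,0,0,0.0833,-1],[0,0,0,0,0,0.095,-1],[0,0,0,0,0,0.1017,-1],[0,0,0,0,0,0.105,-1],[0,0,0,0,0,0.1067,-1],[0,0,0,0,0,0.1067,-1]]]}}

```text
clock: 39.53
tcp_pos: [0.6256, 0.0229, 0.1359]
ee_rot: [-3.142, 0.0, -3.141]
wrist_force: [-0.0, -0.7, -0.3]
opening: 0.429
grip_force: 40.3
```

Scaled: 0.15 cm is 0.0025, 0.1 cm is 0.0017.

{"fn": "servo_tool", "kwargs": {"motion": [[[0,0,0,0,0,0.0017,-1],[0,0,0,0,0,0.0025,-1],[0,0,0,0,0,0.0025,-1]]]}}

```text
clock: 39.78
tcp_pos: [0.6256, 0.0228, 0.1346]
ee_rot: [-3.142, 0.0, -3.141]
wrist_force: [0.1, -0.3, -0.9]
opening: 0.429
grip_force: 40.3
```

Scaled: 0.1 cm is 0.0017.

{"fn": "servo_tool", "kwargs": {"motion": [[[0,0,0,0,0,0.0017,-1],[0,0,0,0,0,0.0017,-1]]]}}

```text
clock: 39.95
tcp_pos: [0.626, 0.0229, 0.1344]
ee_rot: [3.142, 0.001, -3.141]
wrist_force: [-3.3, 0.6, 11.6]
opening: 0.432
grip_force: 41.4
```

{"fn": "servo_tool", "kwargs": {"motion": [[[0,0,0,0,0,0,-0.5],[0,0,0,0,0,0,0.2],[0,0,0,0,0,0,0.7],[0,0,0,0,0,0,1],[0,0,0,0,0,0,1],[0,0,0,0,0,0,1],[0,0,0,0,0,0,1]]]}}

```text
clock: 40.53
tcp_pos: [0.6254, 0.0228, 0.1333]
ee_rot: [3.142, -0.0, -3.141]
wrist_force: [0.2, -0.5, -0.0]
opening: 1.0
grip_force: 0.0
```

Scaled: -20 cm is -0.3333, -19 cm is -0.3167.

{"fn": "servo_tool", "kwargs": {"motion": [[[0,0,0,0,0,-0.0167,1],[0,0,0,0,0,-0.05,1],[0,0,0,0,0,-0.1,1],[0,0,0,0,0,-0.1583,1],[0,0,0,0,0,-0.2167,1],[0,0,0,0,0,-0.2667,1],[0,0,0,0,0,-0.3167,1],[0,0,0,0,0,-0.3333,1],[0,0,0,0,0,-0.3333,1],[0,0,0,0,0,-0.3333,1]]]}}

```text
clock: 41.37
tcp_pos: [0.6254, 0.0228, 0.334]
ee_rot: [-3.142, 0.001, -3.141]
wrist_force: [0.0, 0.5, -0.3]
opening: 1.002
grip_force: 0.0
```

```bash
python3 - <<'E'
from h import *
s,t=cam("side"),cam("top"); cv2.imwrite("pics/end.png",s["color"][:,:,::-1]); print({k:np.round(v,4) for k,v in status.state().items() if k in("clock","tcp_pos","opening","wrist_force")})
E
```

```text
{'clock': np.float64(41.4667), 'tcp_pos': array([0.6248, 0.0228, 0.3322]), 'wrist_force': array([-0.4465,  0.0136, -1.0132]), 'opening': np.float64(0.9996)}
```

View pics/end.png

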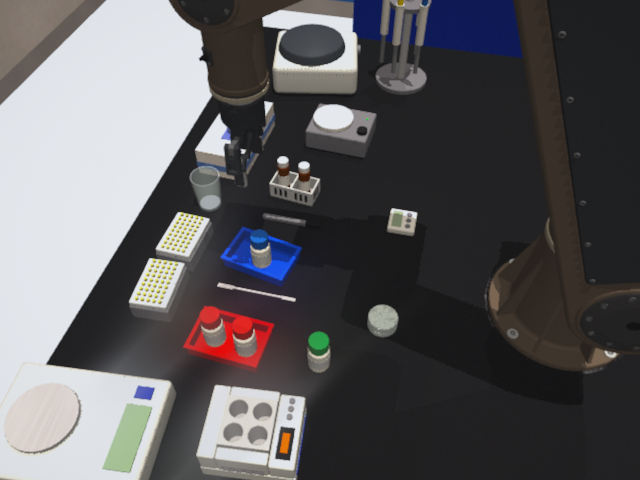

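The picture shows both vials in the rack (283,170) and (304,177), the reds in the red tray (212,328) and (244,337), and the blue in its tray (260,249). Green is unmoved at (319,351), and the gripper is clear.

```bash
python3 -c "
from bench import manip; print(manip.hand_in())"
```

```text
the job is handed in; nothing more can be done
None
```

The job is handed in: both vials are upright in the cooling rack, one per bay. Both red-capped bottles are in the red tray, the blue-capped one is in the blue tray, and the green one was not touched; total time was about 41 s.

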